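# Stand up the solar filter and shut the drawtube

## Task

Shut the optics away from dust for the night, with pushes of the fingertips only: push the fallen solar filter stand back up onto its foot, close to where it lies and without lifting it off the bench, and push the yellow lens cap over until it is fully shut on the black drawtube. Leave everything else on the bench where it is.

Things in the scene. Friction and masses are not known exactly. Their poses are not given: they have to be found in the camera images.
- filter_stand: solar filter stand, a loose L, 0.4 to 0.7 kg, fallen on its back: a plate (80 wide, 10 thick) lies flat, a foot plate (80 wide, 10 thick, 75 high) sticks straight up at one end; 120 long overall. Origin: middle of the outer corner edge where foot and plate meet, on the bench. As it lies, x runs along the plate away from the foot, y along the edge, z up. Once it stands, x points straight up
- foot_top (a point): middle of the top edge of the stand's dark steel foot, on its inner face (the side of the glass, 10 from the outer face). Pushing the foot here or a little lower, from the glass side outwards (about 1.5 to 3.5 N), tips the stand about its corner edge (pushed low down it slides instead); after about 40 degrees it falls onto the foot by itself
- glass (a point): centre of the stand's round smoky glass, 66 across, in the aluminium plate: 70 from the corner edge, facing up at 10 above the bench while the stand lies
- cap_hinge (a point): middle of the yellow lens cap's hinge line, 131 above the bench, on the rim of the upright black drawtube. x points level from the hinge across the tube's mouth, y along the hinge line, z up
- tube_mouth (a point): centre of the drawtube's mouth, 130 above the bench; the tube is 60 across and fixed in a dark cast iron bench clamp. Same axes as cap_hinge: the clamp's base is 130 along x, 100 along y; its screw handle reaches 88 out along +y, 55 above the bench
- cap_lip (a point): outer end of the lip of the yellow cap, 80 from the hinge line, half-way through the cap's 6 thickness. The cap is a disc 68 across with an 18 wide lip opposite the hinge; the hinge line is on its inner face. The frame turns with the cap: x from hinge to lip, z out of the outer face (up when shut)
- cap (a joint): opening angle of the yellow lens cap, rad: 0 fully shut flat on the tube, 1.57 standing straight up, 1.9 the stop; its stiff hinge (0.05 N m) keeps it where it is left. To shut it, push its outer face, from the hinge side, over the mouth and down
- adapter: silver two-inch adapter: an open aluminium tube standing on end, 51 outside, 55 high; origin at the centre of its underside
- thumb_knob: bronze set-screw thumb knob standing on its head, 26 across, 28 high; origin at the centre of its underside
- eyepiece: eyepiece standing on its steel barrel, black upper part 44 across, 64 high; origin at the centre of its underside
- grease_jar: small glass jar with a green lid, 52 across, 50 high; origin at the centre of its underside
- screwdriver: screwdriver lying on the bench, 160 long; origin on its underside near its middle, x along it
- weight: plain steel counterweight disc, 60 across, 35 high; origin at the centre of its underside
Mind the look-alikes: they are no part of the job. What is shaped like the part that bears cap_hinge but pink is not meant. Leave any turquoise look-alike of the filter_stand alone.

How it is judged:
At the end, for the whole second after the job is handed in: The filter stand stands at rest on its foot (its plate within 0.08 rad of vertical, corner edge on the bench within 6 mm) within 80 mm of where its corner edge began; the yellow cap is shut to within 0.06 rad; every other loose thing is within 30 mm of where it was (angle between filter_stand's own x axis and vertical below 0.08 rad and height (world z) of filter_stand below 0.006 m and distance of filter_stand from where it was at the start of the episode below 0.08 m and linear speed of filter_stand below 0.02 m/s and value of joint cap below 0.06 rad and distance of each of adapter, thumb_knob, eyepiece, grease_jar, screwdriver, weight from where it was at the start of the episode below 0.03 m); the robot touches nothing.
It fails at once if the filter stand's corner edge is lifted more than 25 mm off the bench (height (world z) of filter_stand above 0.025 m).
It fails at once if the filter stand is shoved or carried more than 100 mm from its place (distance of filter_stand from where it was at the start of the episode above 0.1 m).
It fails at once if another loose thing is moved or lifted by more than 30 mm (distance of any of adapter, thumb_knob, eyepiece, grease_jar, screwdriver, weight from where it was at the start of the episode above 0.03 m).
It also fails if it takes over 61 s, if anything falls off the work surface, if the arm or the gripper's body presses on something with over 40 N, if the wrist force passes 120 N, or if a joint passes its speed limit or range.

## Robot

A 7-joint arm with a two-finger parallel gripper is mounted at the origin on the work surface. World frame = base frame: x ahead of the robot, y to its left, z up, the work surface at z = 0. Lengths are in m, angles in rad, forces in N, time in s.
With the tool pointing down it reaches from about 0.425 to 0.925 m from the base axis. Payload 6.8 kg.
Tool frame: the origin (TCP) lies on the centre line of the jaws, within the pads' length; the fingertips stand 14 mm ahead of it and the grasp point (between the pads) lies 5 mm behind it (r.tips_ahead is the distance from the TCP to the fingertips, in m); z points along the fingers, y is the line along which they close (so a half turn about z gives the same grasp; the last joint's range is limited). The gripper opens to 85 mm and grips with 20 to 120 N. Pads are 22 mm wide; open, the fingers measure 114 mm over their backs; the gripper's body (76 mm by 85 mm) begins 54 mm behind the grasp point. The pads swing forward as they close: fully open they stand 13 mm farther back than shut.
Start: joints at [1.146, 0.477, 0.022, 1.555, -0.011, 1.109, -0.083], TCP at [0.21, -0.641, 0.245] pointing down, gripper open.
Joint ranges: [-2.96, 2.96], [-0.34, 2.1], [-1.41, 1.46], [0.24, 2.44], [-1.37, 4.51], [0.17, 1.92], [-2.96, 2.96]. Speed limits (rad/s): [2.39, 2.39, 3.14, 3.14, 3.14, 3.14, 3.14].

## Interface

Orientations are given as a rotation vector (axis times angle).
In Python, from bench import r, eyes gives the robot as it stands.
- The arm moves only by the tool step_arm, never from a script. Its argument "rows" is a list of rows, each a list of 6 numbers: the shift along the world's x, y, z in units of 60 cm (1.0 is 60 cm), then the turn, a rotation vector about the world's x, y, z in units of pi rad (1.0 is pi rad). In form: [[x, y, z, rx, ry, rz], ...]. A call has 1 to 5 rows; each row is the pose to reach, as a shift and turn from the pose commanded when the call began, turning the shorter way round; what a row does not reach only later rows make up. A row lasts 1/12 s, in which the tool goes at most 41.7 mm and 7.16 degrees, less where a joint would pass 70% of its speed; a pose out of reach is approached as far as the arm can. A call with a number of a shift or a turn outside -1 to 1 is refused whole. A call with a gripper value outside its range is refused whole. "jaw" is the closure, from 0 (fully open) to 1 (shut), set as the call begins (left out, the last holds). The fingers move at their own pace and stop on an object; "squeeze" is the grip in N (left out, the last holds). Time passes only in rows, so rows that repeat a pose let the fingers close. It gives the time, the measured TCP pose, the force, the opening and the grip force at its end, in the units of the state.
- r.get_obs(): the state, without advancing time (a new reading comes with each control period).
- eyes.grab_frame(name): name is "side" or "top"; returns the picture (400x640x3 uint8, red, green, blue); there is no depth.
- eyes.camera_info(name): a dict with "mtx" (3x3 intrinsics, pixels), "extrinsics" (4x4, takes a point from camera to world coordinates). Camera axes: x right, y down, z forward; pixel columns grow to the right and rows downward; lengths in m; the calibration is good to about 2 mm. A picture is of the moment at which its call begins. camera_info takes no time and is no camera call.
- r.hand_in(): hands the job in; it is judged then, once.
The state is a dict: "clock": time; "joints": joint angles; "qvel": joint speeds; "tau": joint torques, N m; "tcp_pos": TCP position; "orientation": TCP orientation; "contact_force": force on the tool from outside, world axes, zero at the start; "moment": the same for the moment, N m; "grip_width": finger opening in m; "gripper_force": force on a finger pad.
Only numpy, scipy, OpenCV 4.12 (cv2) and the standard library are available. Lean on these libraries where they do the work, as an engineer would, in place of code of your own. Each camera call takes 0.05 s, during which the arm holds its last target. There are 200 camera calls.

## Working session

There is one attempt and no reset: what is moved stays moved. The work goes in short steps, Python scripts to look and compute and a tool call to move; the robot and the scene stay as the last step left them, time stands still between calls to the robot, and variables do not carry over. Pictures are saved under pics/ and viewed, at most 10 in all, crops included, and the job is handed in when it is done.

Besides the shell and the picture viewer there is one more tool, called after "Request:" by a JSON object that holds its "method" and its "body". step_arm: Moves the arm, as the interface text tells. Shifts and turns lie within -1 to 1; 1 stands for 60 cm of shift or pi rad of turn. Its arguments: {"type":"object","properties":{"rows":{"type":"array"},"jaw":{"type":"number"},"squeeze":{"type":"number"}},"required":["rows"]}

```bash
mkdir -p pics; python3 - <<'E'
from bench import r, eyes
import cv2, numpy as np
for n in ("top","side"):
    cv2.imwrite(f"pics/{n}0.png", eyes.grab_frame(n)[:,:,::-1])
    c=eyes.camera_info(n); print(n,np.round(c["mtx"],1).tolist(),np.round(c["extrinsics"],3).tolist())
o=r.get_obs(); print({k:np.round(v,3).tolist() for k,v in o.items()}, r.tips_ahead)
E
```

```text
top [[426.6, 0.0, 316.8], [0.0, 426.6, 198.3], [0.0, 0.0, 1.0]] [[-0.023, -0.976, 0.215, 0.335], [-1.0, 0.024, 0.0, -0.07], [-0.005, -0.215, -0.977, 1.197], [0.0, 0.0, 0.0, 1.0]]
side [[402.5, 0.0, 317.7], [0.0, 402.5, 197.6], [0.0, 0.0, 1.0]] [[-0.912, -0.311, 0.266, 0.264], [-0.409, 0.714, -0.568, 0.541], [-0.013, -0.627, -0.779, 0.924], [0.0, 0.0, 0.0, 1.0]]
{'clock': 0.1, 'joints': [1.146, 0.478, 0.022, 1.556, -0.012, 1.109, -0.083], 'qvel': [0.001, 0.0, 0.001, -0.003, 0.0, -0.001, -0.0], 'tau': [0.005, -59.776, 1.614, -28.195, 0.013, 0.005, 0.0], 'tcp_pos': [0.21, -0.641, 0.244], 'orientation': [-3.101, -0.495, 0.001], 'contact_force': [-0.387, 0.758, -0.321], 'moment': [-0.005, 0.008, 0.031], 'gripper_force': 0.0, 'grip_width': 0.085} 0.014
```

View pics/top0.png

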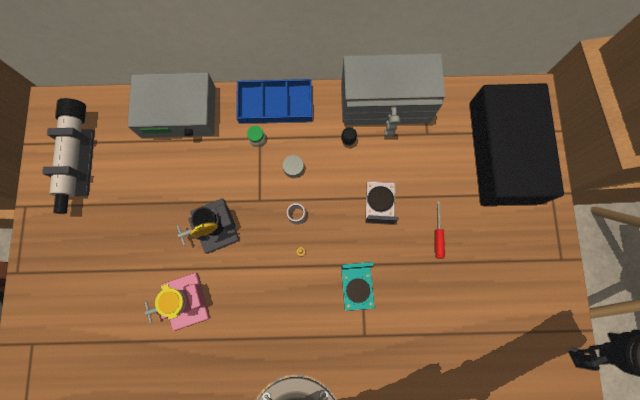

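View pics/side0.png

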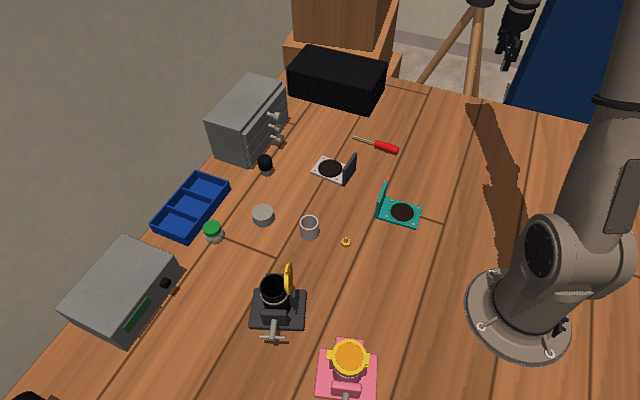

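The top view shows the stand (366–396, 181–220) with its foot at the robot side. The black tube is at about (205,218), with the yellow cap standing on the robot side at about (204,230). I'll enlarge both for measurement.

```bash
cat > h.py <<'E'
from bench import r, eyes
import cv2, numpy as np
def cam(n):
    c=eyes.camera_info(n); return np.array(c["mtx"]),np.array(c["extrinsics"])
def ray(n,u,v,z):
    K,T=cam(n); d=T[:3,:3]@np.linalg.inv(K)@[u,v,1]; o=T[:3,3]; return o+d*(z-o[2])/d[2]
def proj(n,P):
    K,T=cam(n); P=np.atleast_2d(P); p=(P-T[:3,3])@T[:3,:3]@K.T; return p[:,:2]/p[:,2:]
E
python3 - <<'E'
import cv2,numpy as np
t=cv2.imread("pics/top0.png"); s=cv2.imread("pics/side0.png")
f=lambda im,u,v,w,h,k=6: cv2.resize(im[v:v+h,u:u+w],None,fx=k,fy=k,interpolation=cv2.INTER_CUBIC)
cv2.imwrite("pics/crop.png",np.vstack([np.hstack([f(t,172,192,66,50),f(t,350,175,66,50)]),np.hstack([f(s,243,260,66,50),f(s,300,145,66,50)])]))
E
```

```text
(no output)
```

View pics/crop.png

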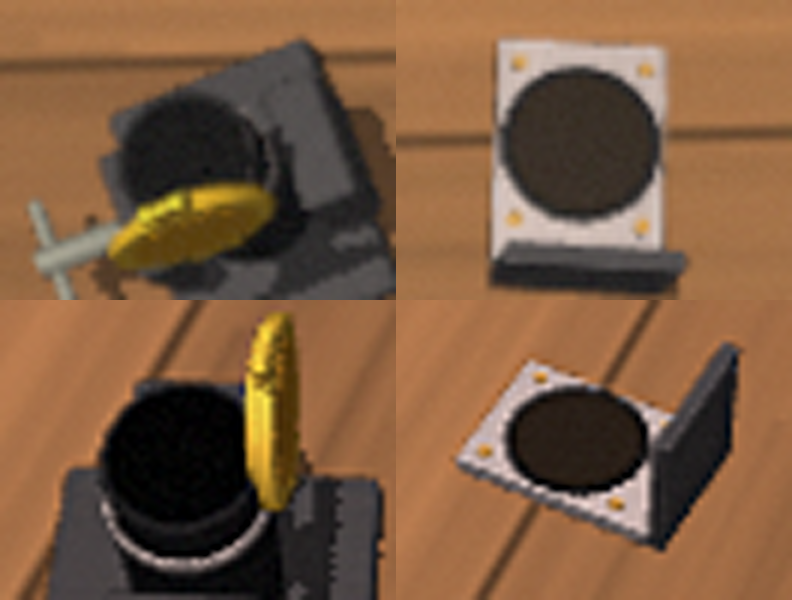

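```bash
python3 - <<'E'
from h import *
np.set_printoptions(precision=4,suppress=True)
q={"far+":(367,181.7,.01),"far-":(394.7,182.7,.01),"glass":(380.7,198.8,.01),"ft+":(368.2,215.8,.075),"ft-":(398.2,217,.075)}
for k,(u,v,z) in q.items(): print(k,ray("top",u,v,z))
q={"glass":(300+(577-396)/6,145+(440-300)/6,.01),"ftin_near":(300+(657-396)/6,145+(452-300)/6,.075),"ftin_far":(300+(730-396)/6,145+(345-300)/6,.075),"mouth":(272.7,285.8,.13)}
for k,(u,v,z) in q.items(): print("side",k,ray("side",u,v,z))
print("mouth top",ray("top",203.7,217.8,.13))
# fit hinge frame: render cap outline, compare with yellow mask in both views
from scipy.optimize import minimize
masks={}
for n,(u,v,w,h) in {"top":(172,192,66,50),"side":(243,260,66,50)}.items():
    im=cv2.imread(f"pics/{n}0.png"); hsv=cv2.cvtColor(im,cv2.COLOR_BGR2HSV)
    m=cv2.inRange(hsv,(20,150,90),(35,255,255)); mm=np.zeros_like(m); mm[v:v+h,u:u+w]=m[v:v+h,u:u+w]; masks[n]=mm; print(n,mm.sum()//255)
a=np.linspace(0,2*np.pi,60)
o2=np.vstack([np.c_[34+34*np.cos(a),34*np.sin(a)],[[60,9],[80,9],[80,-9],[60,-9]]])/1000
loc=np.vstack([np.c_[o2,0*o2[:,0]],np.c_[o2,0*o2[:,0]+.006]])
def cost(p):
    x,y,yaw,ang=p
    X=np.array([np.cos(yaw),np.sin(yaw),0]);Y=np.array([-X[1],X[0],0]);Z=np.array([0,0,1.])
    cx=np.cos(ang)*X+np.sin(ang)*Z; cz=-np.sin(ang)*X+np.cos(ang)*Z
    P=np.array([x,y,.131])+loc[:,:1]*cx+loc[:,1:2]*Y+loc[:,2:]*cz
    c=0
    for n,m in masks.items():
        h=cv2.convexHull((proj(n,P)*16).astype(np.int32)); r_=np.zeros_like(m)
        # disc+lip is nearly convex edge-on
        cv2.fillPoly(r_,[h],255,shift=4)
        c+=cv2.countNonZero(cv2.bitwise_xor(r_,m))
    return c
from scipy.optimize import differential_evolution as DE
M=ray("side",272.7,285.8,.13)
for s in (1,2):
    res=DE(cost,[(M[0]-.05,M[0]+.0),(M[1]-.04,M[1]+.04),(-.7,.9),(1.1,1.95)],seed=s,maxiter=60); print(res.x,res.fun, "mouth:",res.x[:2]+.032*np.array([np.cos(res.x[2]),np.sin(res.x[2])]))
E
```

```text
far+ [ 0.6413 -0.2148  0.01  ]
far- [ 0.6364 -0.294   0.01  ]
glass [ 0.5901 -0.2513  0.01  ]
ft+ [ 0.5305 -0.2055  0.075 ]
ft- [ 0.5254 -0.2852  0.075 ]
side glass [ 0.588 -0.248  0.01 ]
side ftin_near [ 0.5269 -0.1999  0.075 ]
side ftin_far [ 0.5205 -0.2812  0.075 ]
side mouth [0.5238 0.223  0.13  ]
mouth top [0.5259 0.2187 0.13  ]
top 201
side 150Traceback (most recent call last):
  File "<stdin>", line 32, in <module>
    return fun(*args, **kwargs)
    ret = solver.solve()
    next(self)
    ~~~~^^^^^^
    energy = self.func(parameters)
    return self.f(x, *self.args)
           ~~~~~~^^^^^^^^^^^^^^^
  File "<stdin>", line 24, in cost
  File "h.py", line 8, in proj
    K,T=cam(n); P=np.atleast_2d(P); p=(P-T[:3,3])@T[:3,:3]@K.T; return p[:,:2]/p[:,2:]
        ~~~^^^
  File "h.py", line 4, in cam
    c=eyes.camera_info(n); return np.array(c["mtx"]),np.array(c["extrinsics"])
ValueError: time passes only in moves, steps and waits
```

```bash
sed -i 's/^def cam/from functools import lru_cache\n@lru_cache\ndef cam/' h.py; python3 - <<'E'
from h import *
np.set_printoptions(precision=4,suppress=True)
from scipy.optimize import differential_evolution as DE
masks={}
for n,(u,v,w,h) in {"top":(172,192,66,50),"side":(243,260,66,50)}.items():
    im=cv2.imread(f"pics/{n}0.png"); hsv=cv2.cvtColor(im,cv2.COLOR_BGR2HSV)
    m=cv2.inRange(hsv,(18,130,60),(36,255,255)); mm=np.zeros_like(m); mm[v:v+h,u:u+w]=m[v:v+h,u:u+w]; masks[n]=mm
a=np.linspace(0,2*np.pi,60)
o2=np.vstack([np.c_[34+34*np.cos(a),34*np.sin(a)],[[60,9],[80,9],[80,-9],[60,-9]]])/1000
loc=np.vstack([np.c_[o2,0*o2[:,0]],np.c_[o2,0*o2[:,0]+.006]])
def cost(p):
    x,y,yaw,ang=p
    X=np.array([np.cos(yaw),np.sin(yaw),0]);Y=np.array([-X[1],X[0],0]);Z=np.array([0,0,1.])
    cx=np.cos(ang)*X+np.sin(ang)*Z; cz=-np.sin(ang)*X+np.cos(ang)*Z
    P=np.array([x,y,.131])+loc[:,:1]*cx+loc[:,1:2]*Y+loc[:,2:]*cz
    c=0
    for n,m in masks.items():
        h=cv2.convexHull((proj(n,P)*16).astype(np.int32)); r_=np.zeros_like(m)
        cv2.fillPoly(r_,[h],255,shift=4)
        c+=cv2.countNonZero(cv2.bitwise_xor(r_,m))
    return c
M=ray("side",272.7,285.8,.13)
for s in (1,2):
    res=DE(cost,[(M[0]-.06,M[0]+.0),(M[1]-.05,M[1]+.05),(-.7,.9),(1.1,1.95)],seed=s,maxiter=60); print(res.x,res.fun, "mouth:",res.x[:2]+.032*np.array([np.cos(res.x[2]),np.sin(res.x[2])]))
E
```

```text
[0.4925 0.2074 0.3571 1.522 ] 60.0 mouth: [0.5225 0.2186]
[0.4929 0.2076 0.3997 1.5277] 58.0 mouth: [0.5224 0.2201]
```

The tube and stand measurements agree with the given sizes. The corner edge is at about (0.518,-0.245), with the plate's x yaw at about -0.06. The hinge is at about (0.493,0.2075) with yaw at about 0.38, and the cap is open about 1.52 rad. I'll move above the stand first.

Request:
{"method": "step_arm", "body": {"rows": [[0.06, 0.067, 0, 0, 0, -0.03], [0.12, 0.133, 0, 0, 0, -0.06], [0.17, 0.19, 0, 0, 0, -0.09], [0.22, 0.25, 0, 0, 0, -0.121], [0.26, 0.293, 0, 0, 0, -0.121]], "jaw": 1, "squeeze": 40}}

```text
clock: 0.52
tcp_pos: [0.3492, -0.4836, 0.2449]
orientation: [-3.139, 0.108, 0.001]
contact_force: [0.3, -1.5, 0.7]
grip_width: 0.0257
gripper_force: 0.0
```

Request:
{"method": "step_arm", "body": {"rows": [[0.045, 0.05, 0, 0, 0, 0], [0.09, 0.1, 0, 0, 0, 0], [0.135, 0.15, 0, 0, 0, 0], [0.18, 0.2, 0, 0, 0, 0], [0.22, 0.25, 0, 0, 0, 0]]}}

```text
clock: 0.93
tcp_pos: [0.4818, -0.3335, 0.2451]
orientation: [-3.14, 0.099, 0.0]
contact_force: [1.2, 0.5, -0.3]
grip_width: 0.0001
gripper_force: 0.0
```

Request:
{"method": "step_arm", "body": {"rows": [[0.04, 0.04, 0, 0, 0, 0], [0.08, 0.08, 0, 0, 0, 0], [0.1, 0.113, 0, 0, 0, 0], [0.1, 0.113, 0, 0, 0, 0], [0.1, 0.113, 0, 0, 0, 0]]}}

```text
clock: 1.35
tcp_pos: [0.5411, -0.2659, 0.2448]
orientation: [-3.139, 0.094, 0.001]
contact_force: [-0.6, -0.6, -0.2]
grip_width: -0.0
gripper_force: 0.0
```

```bash
python3 -c "
from h import *
o=r.get_obs();print(o['tcp_pos'],o['orientation'],o['grip_width'],r.tips_ahead,o['contact_force'])"
```

```text
[ 0.5411442  -0.26589352  0.24478043] [-3.13947927e+00  9.37465473e-02  1.24595229e-03] -3.9296928433779514e-05 0.014 [-0.5619875  -0.59863842 -0.21838645]
```

Request:
{"method": "step_arm", "body": {"rows": [[0.032, 0.032, -0.03, 0, 0, 0], [0.032, 0.032, -0.09, 0, 0, 0], [0.032, 0.032, -0.14, 0, 0, 0], [0.032, 0.032, -0.17, 0, 0, 0], [0.032, 0.032, -0.17, 0, 0, 0]]}}

```text
clock: 1.77
tcp_pos: [0.5556, -0.2492, 0.1387]
orientation: [-3.138, 0.103, 0.013]
contact_force: [-0.2, 0.4, -0.1]
grip_width: 0.0004
gripper_force: 0.0
```

```bash
python3 - <<'E'
from h import *
t=eyes.grab_frame("top")[:,:,::-1]; s=eyes.grab_frame("side")[:,:,::-1]
f=lambda im,u,v,w,h,k=5: cv2.resize(im[v:v+h,u:u+w],None,fx=k,fy=k,interpolation=cv2.INTER_CUBIC)
cv2.imwrite("pics/c1.png",np.hstack([f(t,340,150,80,110),f(s,290,90,80,110)]))
print(r.get_obs()["tcp_pos"])
E
```

```text
[ 0.55873609 -0.2498887   0.143162  ]
```

View pics/c1.png

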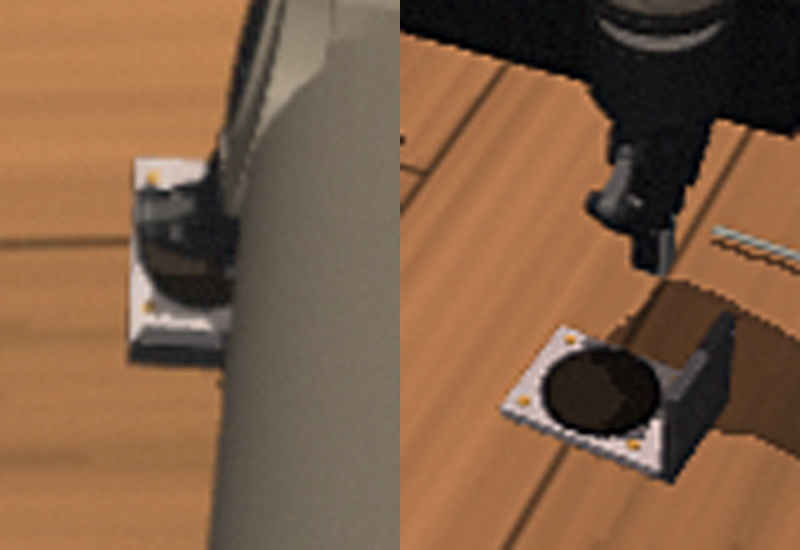

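The closed fingertips are above the glass, glass side of the foot, and clear of everything. I'll go down to foot_top height.

Request:
{"method": "step_arm", "body": {"rows": [[0, 0.003, -0.03, 0, 0, 0], [0, 0.005, -0.06, 0, 0, 0], [0, 0.005, -0.09, 0, 0, 0], [0, 0.005, -0.108, 0, 0, 0], [0, 0.005, -0.108, 0, 0, 0]]}}

```text
clock: 2.28
tcp_pos: [0.559, -0.246, 0.0779]
orientation: [-3.14, 0.101, 0.002]
contact_force: [-0.5, 0.1, -0.4]
grip_width: -0.0002
gripper_force: 0.0
```

Request:
{"method": "step_arm", "body": {"rows": [[-0.005, 0, 0, 0, 0, 0], [-0.01, 0, 0, 0, 0, 0], [-0.015, 0, 0, 0, 0, 0], [-0.02, 0, 0, 0, 0, 0], [-0.025, 0, 0, 0, 0, 0]]}}

```text
clock: 2.7
tcp_pos: [0.5447, -0.2458, 0.0793]
orientation: [3.14, -0.1, 0.002]
contact_force: [-0.1, -0.5, -1.3]
grip_width: -0.0001
gripper_force: 0.0
```

Request:
{"method": "step_arm", "body": {"rows": [[-0.004, 0, 0, 0, 0, 0], [-0.008, 0, 0, 0, 0, 0], [-0.012, 0, 0, 0, 0, 0], [-0.016, 0, 0, 0, 0, 0], [-0.02, 0, 0, 0, 0, 0]]}}

```text
clock: 3.12
tcp_pos: [0.5334, -0.2454, 0.0789]
orientation: [3.14, -0.099, 0.003]
contact_force: [1.5, 0.8, 0.7]
grip_width: 0.0001
gripper_force: 0.9
```

Request:
{"method": "step_arm", "body": {"rows": [[-0.004, 0, 0, 0, 0, 0], [-0.008, 0, 0, 0, 0, 0], [-0.012, 0, -0.001, 0, 0, 0], [-0.016, 0, -0.002, 0, 0, 0], [-0.02, 0, -0.003, 0, 0, 0]]}}

```text
clock: 3.53
tcp_pos: [0.5203, -0.2456, 0.0766]
orientation: [3.14, -0.1, -0.0]
contact_force: [1.9, 0.2, 0.8]
grip_width: -0.0002
gripper_force: 0.7
```

```bash
python3 - <<'E'
from h import *
t=eyes.grab_frame("top")[:,:,::-1]; s=eyes.grab_frame("side")[:,:,::-1]
f=lambda im,u,v,w,h,k=5: cv2.resize(im[v:v+h,u:u+w],None,fx=k,fy=k,interpolation=cv2.INTER_CUBIC)
cv2.imwrite("pics/c2.png",np.hstack([f(t,340,150,80,110),f(s,290,90,80,110)]))
print(r.get_obs()["tcp_pos"])
E
```

```text
[ 0.51978838 -0.24565261  0.07639772]
```

View pics/c2.png

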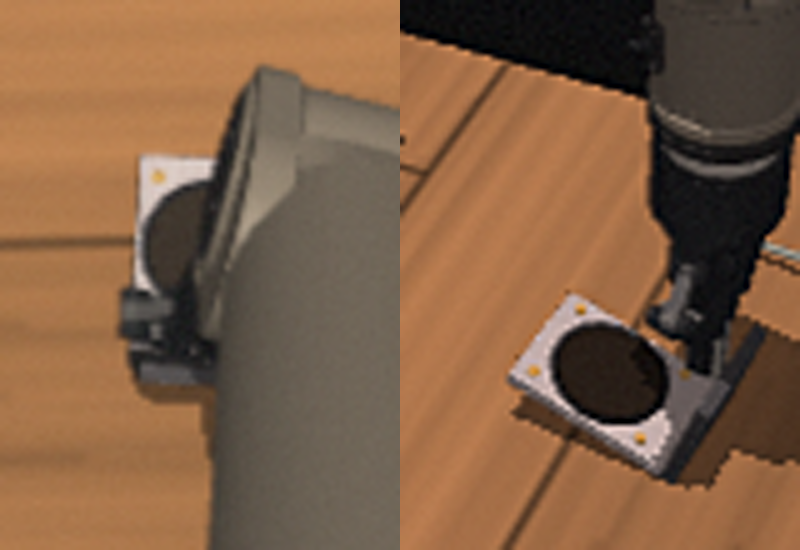

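The stand is tipping about its edge: the plate is lifted and the corner is still at its place. I'll continue.

Request:
{"method": "step_arm", "body": {"rows": [[-0.004, 0, -0.001, 0, 0, 0], [-0.008, 0, -0.002, 0, 0, 0], [-0.012, 0, -0.004, 0, 0, 0], [-0.016, 0, -0.005, 0, 0, 0], [-0.02, 0, -0.007, 0, 0, 0]]}}

```text
clock: 4.05
tcp_pos: [0.5082, -0.2455, 0.0723]
orientation: [-3.14, 0.1, 0.001]
contact_force: [1.1, -0.1, 1.5]
grip_width: 0.0001
gripper_force: 0.4
```

Request:
{"method": "step_arm", "body": {"rows": [[-0.004, 0, -0.001, 0, 0, 0], [-0.008, 0, -0.003, 0, 0, 0], [-0.012, 0, -0.006, 0, 0, 0], [-0.016, 0, -0.008, 0, 0, 0], [-0.02, 0, -0.01, 0, 0, 0]]}}

```text
clock: 4.47
tcp_pos: [0.4962, -0.2456, 0.0662]
orientation: [-3.14, 0.1, 0.001]
contact_force: [-1.2, 0.7, -0.7]
grip_width: 0.0004
gripper_force: 0.0
```

Request:
{"method": "step_arm", "body": {"rows": [[-0.004, 0, -0.002, 0, 0, 0], [-0.008, 0, -0.004, 0, 0, 0], [-0.012, 0, -0.006, 0, 0, 0], [-0.016, 0, -0.008, 0, 0, 0], [-0.02, 0, -0.01, 0, 0, 0]]}}

```text
clock: 4.88
tcp_pos: [0.4844, -0.2456, 0.0604]
orientation: [3.14, -0.1, -0.0]
contact_force: [-0.5, 0.6, 0.2]
grip_width: 0.0005
gripper_force: 0.0
```

```bash
python3 - <<'E'
from h import *
t=eyes.grab_frame("top")[:,:,::-1]; s=eyes.grab_frame("side")[:,:,::-1]
f=lambda im,u,v,w,h,k=5: cv2.resize(im[v:v+h,u:u+w],None,fx=k,fy=k,interpolation=cv2.INTER_CUBIC)
cv2.imwrite("pics/c3.png",np.hstack([f(t,340,150,80,110),f(s,290,90,80,110)]))
print(r.get_obs()["tcp_pos"])
E
```

```text
[ 0.48402346 -0.24556907  0.0602509 ]
```

View pics/c3.png

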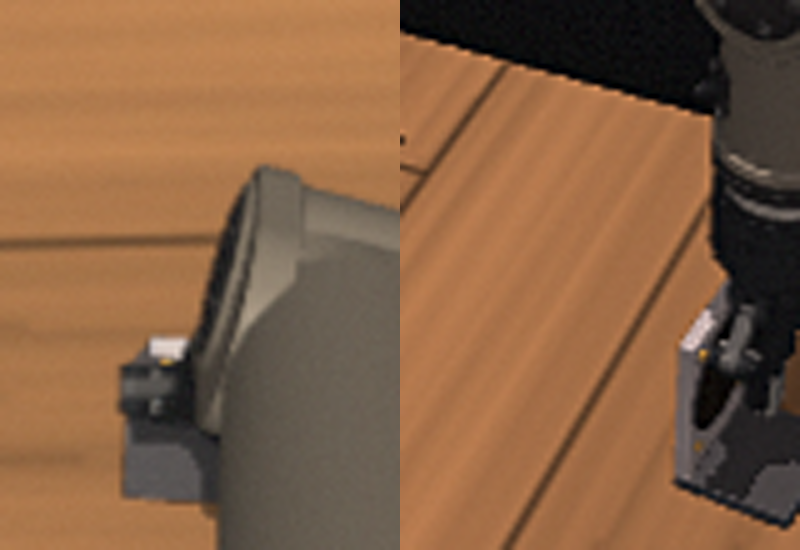

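The stand has fallen onto its foot: the plate is upright in the side view. I'll back away toward the robot, then go up.

Request:
{"method": "step_arm", "body": {"rows": [[-0.012, 0, 0, 0, 0, 0], [-0.025, 0, 0.003, 0, 0, 0], [-0.04, 0, 0.015, 0, 0, 0], [-0.05, 0, 0.04, 0, 0, 0], [-0.06, 0, 0.08, 0, 0, 0]]}}

```text
clock: 5.4
tcp_pos: [0.4459, -0.245, 0.1078]
orientation: [-3.139, 0.1, 0.006]
contact_force: [1.0, 0.0, -0.2]
grip_width: -0.0002
gripper_force: 0.0
```

Request:
{"method": "step_arm", "body": {"rows": [[0, 0, 0.05, 0, 0, 0], [0, 0, 0.11, 0, 0, 0], [0, 0.03, 0.17, 0, 0, 0], [0, 0.08, 0.23, 0, 0, 0], [0, 0.13, 0.29, 0, 0, 0]]}}

```text
clock: 5.82
tcp_pos: [0.4473, -0.1741, 0.2768]
orientation: [3.139, -0.104, 0.001]
contact_force: [0.4, -0.5, -0.5]
grip_width: 0.0001
gripper_force: 0.0
```

```bash
python3 - <<'E'
from h import *
s=eyes.grab_frame("side")[:,:,::-1]; t=eyes.grab_frame("top")[:,:,::-1]
f=lambda im,u,v,w,h,k=5: cv2.resize(im[v:v+h,u:u+w],None,fx=k,fy=k,interpolation=cv2.INTER_CUBIC)
cv2.imwrite("pics/c4.png",np.hstack([f(t,340,150,80,110),f(s,300,110,80,110)]))
print(r.get_obs()["tcp_pos"],r.get_obs()["contact_force"])
E
```

```text
[ 0.45106367 -0.17076637  0.28037489] [ 1.86953753  0.3198023  -0.18092753]
```

View pics/c4.png

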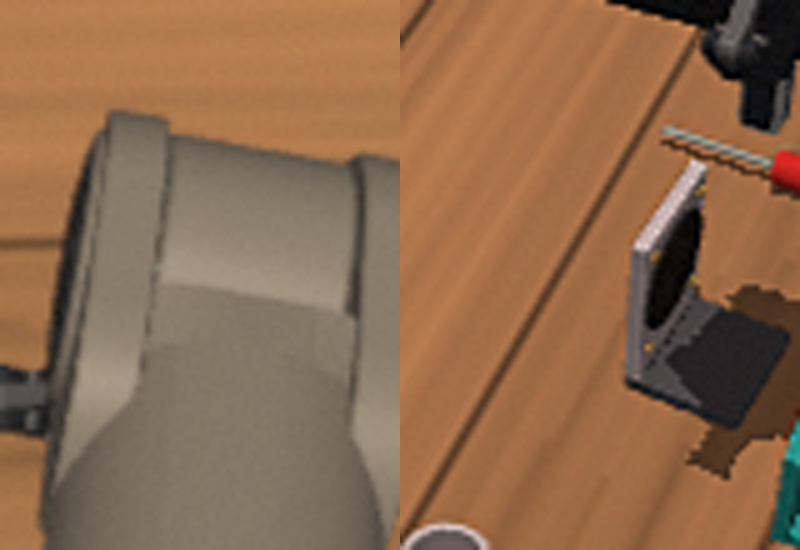

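The stand is upright on its foot. Now I'll go behind the cap, on the hinge side.

Request:
{"method": "step_arm", "body": {"rows": [[0, 0.055, 0, 0, 0, 0.03], [0, 0.11, 0, 0, 0, 0.06], [0, 0.165, 0, 0, 0, 0.09], [0, 0.22, 0, 0, 0, 0.12], [0, 0.275, 0, 0, 0, 0.14]]}}

```text
clock: 6.33
tcp_pos: [0.4475, -0.0086, 0.2744]
orientation: [3.084, 0.593, -0.0]
contact_force: [1.3, -0.0, -1.4]
grip_width: 0.0001
gripper_force: 0.0
```

Request:
{"method": "step_arm", "body": {"rows": [[0, 0.05, 0, 0, 0, 0], [0, 0.1, 0, 0, 0, 0], [0, 0.15, 0, 0, 0, 0], [0, 0.2, 0, 0, 0, 0], [0, 0.25, 0, 0, 0, 0]]}}

```text
clock: 6.75
tcp_pos: [0.4478, 0.141, 0.2743]
orientation: [3.085, 0.586, -0.001]
contact_force: [0.1, 0.3, 0.5]
grip_width: -0.0002
gripper_force: 0.0
```

```bash
python3 -c "
from h import *
o=r.get_obs();x=__import__('scipy.spatial.transform',fromlist=['Rotation']).Rotation.from_rotvec(o['orientation']).as_matrix();print(o['tcp_pos'],x[:,0],x[:,2])"
```

```text
[0.44784052 0.14102095 0.27430398] [ 9.30292727e-01  3.66817631e-01 -5.17377638e-04] [-1.73868088e-04 -9.69498569e-04 -9.99999515e-01]
```

Request:
{"method": "step_arm", "body": {"rows": [[0.01, 0.04, 0, 0, 0, 0], [0.01, 0.077, -0.02, 0, 0, 0], [0.01, 0.077, -0.06, 0, 0, 0], [0.01, 0.077, -0.1, 0, 0, 0], [0.01, 0.077, -0.108, 0, 0, 0]]}}

```text
clock: 7.17
tcp_pos: [0.4522, 0.1851, 0.2062]
orientation: [3.084, 0.588, -0.009]
contact_force: [-1.0, -0.3, 0.1]
grip_width: -0.0002
gripper_force: 0.0
```

Request:
{"method": "step_arm", "body": {"rows": [[0, 0, 0, 0, 0, 0]]}}

```text
clock: 7.25
tcp_pos: [0.4533, 0.1855, 0.2082]
orientation: [3.085, 0.587, -0.007]
contact_force: [-1.1, -0.5, 0.3]
grip_width: 0.0
gripper_force: 0.0
```

```bash
python3 - <<'E'
from h import *
s=eyes.grab_frame("side")[:,:,::-1]; t=eyes.grab_frame("top")[:,:,::-1]
f=lambda im,u,v,w,h,k=5: cv2.resize(im[v:v+h,u:u+w],None,fx=k,fy=k,interpolation=cv2.INTER_CUBIC)
cv2.imwrite("pics/c5.png",np.hstack([f(t,160,170,80,110),f(s,240,220,80,110)]))
print(r.get_obs()["tcp_pos"])
E
```

```text
[0.45504205 0.18650629 0.21052898]
```

View pics/c5.png

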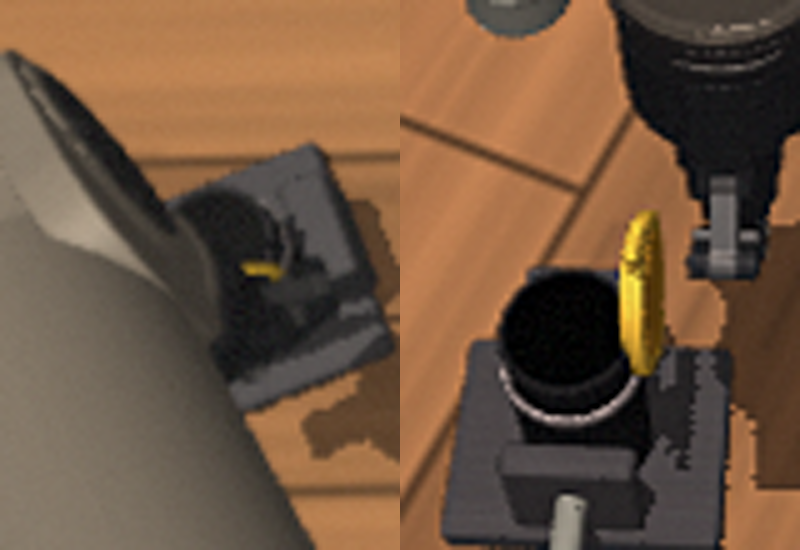

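The fingertips are behind the yellow cap's outer face, with about 25 mm of gap. I'll push it over along an arc.

Request:
{"method": "step_arm", "body": {"rows": [[0.008, 0.006, -0.005, 0, 0, 0], [0.016, 0.012, -0.01, 0, 0, 0], [0.024, 0.016, -0.015, 0, 0, 0], [0.031, 0.02, -0.0175, 0, 0, 0], [0.037, 0.024, -0.0175, 0, 0, 0]]}}

```text
clock: 7.77
tcp_pos: [0.4775, 0.2016, 0.199]
orientation: [3.086, 0.588, -0.0]
contact_force: [-0.7, -1.6, 1.0]
grip_width: -0.0004
gripper_force: 0.5
```

Request:
{"method": "step_arm", "body": {"rows": [[0.009, 0.0035, 0, 0, 0, 0], [0.018, 0.007, -0.001, 0, 0, 0], [0.027, 0.0105, -0.003, 0, 0, 0], [0.035, 0.014, -0.005, 0, 0, 0], [0.043, 0.017, -0.007, 0, 0, 0]]}}

```text
clock: 8.18
tcp_pos: [0.5032, 0.2118, 0.1948]
orientation: [3.086, 0.588, -0.0]
contact_force: [-0.6, 0.0, -0.4]
grip_width: 0.0003
gripper_force: 0.4
```

Request:
{"method": "step_arm", "body": {"rows": [[0.005, 0.002, -0.003, 0, 0, 0], [0.01, 0.004, -0.006, 0, 0, 0], [0.015, 0.006, -0.01, 0, 0, 0], [0.02, 0.008, -0.014, 0, 0, 0], [0.025, 0.01, -0.018, 0, 0, 0]]}}

```text
clock: 8.6
tcp_pos: [0.5179, 0.2176, 0.184]
orientation: [3.086, 0.588, -0.0]
contact_force: [-1.1, -0.3, 0.5]
grip_width: -0.0002
gripper_force: 0.4
```

Request:
{"method": "step_arm", "body": {"rows": [[0.004, 0.0015, -0.005, 0, 0, 0], [0.008, 0.003, -0.01, 0, 0, 0], [0.012, 0.0045, -0.015, 0, 0, 0], [0.015, 0.006, -0.02, 0, 0, 0], [0.018, 0.007, -0.026, 0, 0, 0]]}}

```text
clock: 9.02
tcp_pos: [0.5286, 0.2219, 0.1683]
orientation: [3.086, 0.588, -0.0]
contact_force: [-1.1, -0.7, 0.3]
grip_width: 0.0002
gripper_force: 0.3
```

Contact is light and steady. Next is the final push down.

Request:
{"method": "step_arm", "body": {"rows": [[0.002, 0.001, -0.006, 0, 0, 0], [0.004, 0.0015, -0.012, 0, 0, 0], [0.006, 0.002, -0.018, 0, 0, 0], [0.007, 0.003, -0.024, 0, 0, 0], [0.008, 0.003, -0.028, 0, 0, 0]]}}

```text
clock: 9.43
tcp_pos: [0.5333, 0.2237, 0.1513]
orientation: [3.086, 0.588, -0.0]
contact_force: [-0.7, 0.2, 0.2]
grip_width: 0.0
gripper_force: 0.3
```

Request:
{"method": "step_arm", "body": {"rows": [[0, 0, -0.002, 0, 0, 0], [0, 0, -0.004, 0, 0, 0], [0, 0, -0.005, 0, 0, 0], [0, 0, -0.006, 0, 0, 0], [0, 0, -0.006, 0, 0, 0]]}}

```text
clock: 9.85
tcp_pos: [0.5334, 0.2238, 0.1506]
orientation: [3.085, 0.588, 0.001]
contact_force: [-7.1, -3.1, 19.3]
grip_width: 0.0
gripper_force: 9.6
```

It met a firm stop with the tip at z = 0.1366, which matches the outer face of a shut cap (0.137). I'll lift off and look.

Request:
{"method": "step_arm", "body": {"rows": [[0, 0, 0.02, 0, 0, 0], [0, 0, 0.06, 0, 0, 0], [0, 0, 0.11, 0, 0, 0], [-0.04, -0.04, 0.16, 0, 0, 0], [-0.09, -0.09, 0.2, 0, 0, 0]]}}

```text
clock: 10.27
tcp_pos: [0.4867, 0.1778, 0.2651]
orientation: [-3.083, -0.591, -0.005]
contact_force: [0.4, -0.3, 0.5]
grip_width: -0.0004
gripper_force: 0.0
```

Request:
{"method": "step_arm", "body": {"rows": [[0, -0.05, 0.02, 0, 0, 0], [0, -0.1, 0.04, 0, 0, 0], [0, -0.15, 0.06, 0, 0, 0], [0, -0.18, 0.06, 0, 0, 0], [0, -0.18, 0.06, 0, 0, 0]]}}

```text
clock: 10.68
tcp_pos: [0.4864, 0.0632, 0.2998]
orientation: [3.086, 0.577, 0.003]
contact_force: [0.5, -0.2, -0.5]
grip_width: -0.0003
gripper_force: 0.0
```

```bash
python3 - <<'E'
from h import *
cv2.imwrite("pics/f.png",cv2.resize(eyes.grab_frame("side")[:,:,::-1][100:400,150:450],None,fx=2,fy=2,interpolation=cv2.INTER_CUBIC))
E
```

```text
(no output)
```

View pics/f.png

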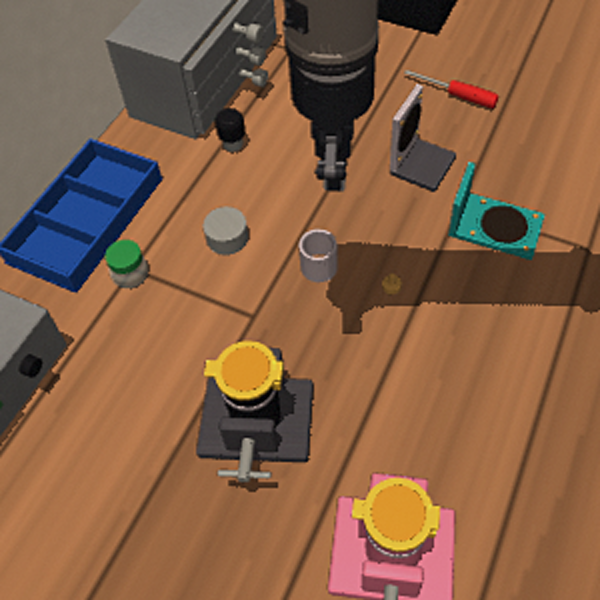

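The cap lies flat and shut on the black tube at about (248,370). The stand is upright at about (415,140), and everything else is in place.

```bash
python3 -c "
from bench import r
print(r.hand_in())"
```

```text
the job is handed in; nothing more can be done
None
```

I handed the job in at about 11 s: in the last picture the filter stand is upright on its foot, the yellow cap is shut on the black drawtube and nothing else looks moved, but no verdict came back.

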